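# Bolt the lid of the electrical test enclosure

### The arm

A 7-joint arm with a two-finger parallel gripper is mounted at the origin on the work surface. World frame = base frame: x ahead of the robot, y to its left, z up, the work surface at z = 0. Lengths are in m, angles in rad, forces in N, time in s.
With the tool pointing down it reaches from about 0.4 to 0.85 m from the base axis. Payload 4.5 kg.
Tool frame: the origin (TCP) lies where the fingers leave the gripper's body, on its centre line; the fingertips stand 64 mm ahead of it and the grasp point (between the pads) lies 45 mm ahead of it; z points along the fingers, y is the direction in which the jaws open and shut (so a half turn about z gives the same grasp; the last joint's range is limited). The gripper opens to 88 mm and grips with 3 to 60 N. Pads are 18 mm wide; open, the fingers measure 123 mm over their backs; the gripper's body (75 mm by 187 mm) begins 45 mm behind the grasp point.
Start: joints at [1.253, 0.689, -0.195, 1.565, 0.157, 0.902, -0.215], TCP at [0.215, -0.587, 0.303] pointing down, gripper open.
Joint ranges: [-3.01, 3.01], [-0.46, 2.08], [-1.47, 1.51], [0.13, 2.56], [-1, 4.14], [0.04, 2.09], [-2.66, 2.66]. Speed limits (rad/s): [2.57, 2.57, 3.14, 3.14, 3.14, 3.14, 3.14].

### API

Orientations are given as a unit quaternion [x, y, z, w].
In Python, from plant import monitor, snapshot, workorder, finder gives the robot as it stands.
- The arm moves only by the tool carry_out, never from a script. Its argument "motion" is one flat list of numbers, 6 for each row, row after row: the shift along the tool's x, y, z in cm, then the turn, a rotation vector about the tool's x, y, z in rad. In form: [x, y, z, rx, ry, rz, x, y, z, rx, ry, rz, ...]. A call has 1 to 8 rows; each row shifts and turns the commanded pose from where the row before left it, along the tool's axes as they then stand; what a row does not reach is not made up. A row lasts 1/8 s, in which the tool goes at most 62.5 mm and 10.7 degrees, less where a joint would pass 70% of its speed; a pose out of reach is approached as far as the arm can. A call with a gripper value outside its range is refused whole. "hand" is the finger opening in cm, from 0 to 8.81, set as the call begins (left out, the last holds). The fingers move at their own pace and stop on an object; "grip_force" is the grip in N (left out, the last holds). Time passes only in rows, so rows that do not move let the fingers close. It gives the time, the measured TCP pose, the force and the opening at its end, in the units of the state.
- monitor.get_state(): the state, without advancing time (a new reading comes with each control period).
- snapshot(name): name is "scene" or "top" or "wrist"; returns a dict with "frame" (384x512x3 uint8, red, green, blue), "range_z" (384x512 float32, m along the optical axis (not along the pixel's ray), 0 where there is no reading), "fx", "fy", "cx", "cy" (pixels), "rvec" (rotation vector, rad) and "tvec" (3), from world to camera coordinates, as OpenCV has them; the wrist camera has in their place "hand_eye" (4x4, takes a point from camera to tool coordinates, whose origin is the TCP and whose axes are the flange's). Camera axes: x right, y down, z forward; pixel columns grow to the right and rows downward; lengths in m; the calibration is good to about 2 mm. A picture is of the moment at which its call begins: read the wrist's pose just before it.
- workorder.finish_job(): hands the job in, once; it reports no verdict.
Trained networks look in a picture, given as the dict that the camera call returned (one of the last four; its "shot" number tells which), for a name from the list of things; names that differ only in an ending like _2 or _b are one class to them, and where a whole thing is asked for, a point or a joint stands for the part that bears it (a point fixed in the world has none). Each returns a list of dicts, best first, with "p" (0 to 1); they miss things now and then, are a little off and sometimes report something else, mostly with a low value. They report only what shows in the picture. A call takes as long as a camera call.
- finder.masks_of(picture, thing): "pixels" (384x512 bool, what is visible of it) and "extent" ([left, top, right, bottom] in pixels, round what is visible of it).
The state is a dict: "clock": time; "q": joint angles; "qd": joint speeds; "joint_torque": joint torques, N m; "tool_pos": TCP position; "eef_rot": TCP orientation; "contact_force": force on the tool from outside, world axes, zero at the start; "moment": the same for the moment, N m; "opening": opening from 0.0 (shut) to 1.0 (fully open).
Only numpy, scipy, OpenCV 4.12 (cv2) and the standard library are available. Lean on these libraries where they do the work, as an engineer would, in place of code of your own. Each camera call takes 0.05 s, during which the arm holds its last target. There are 200 camera calls.

### The job

The clear lid of the grey test enclosure is shut but not bolted. Using only the fingers, push the bolt's ball knob along the slot until the bolt has gone fully home through its keeper on the deck, then push the knob over sideways and down into the slot's side notch, right to its stop, so that the bolt cannot creep back. Do not lift the lid, and leave the things lying around the enclosure and on its deck where they are.

Things in the scene. Friction and masses are not known exactly. Their poses are not given: they have to be found in the camera images.
- enclosure: Grey metal box fixed on the bench, 260 (its x) by 370 (y) by 110 mm high. Origin: centre of its underside, on the bench; x points from its front wall to its back, y along its length, z up. The top is level: fixed aluminium deck from y = -185 to -57 mm, clear lid from y = -55 to 184 mm. On the deck: 23 mm posts at (0, -135) and (0, -160) mm, 13 mm lamps at (-115, -75) and (-115, -97).
- keeper (a point): Middle of the top of the keeper, a steel bridge on the deck that receives the bolt: 38 mm wide (x), 20 mm long (y), its top 146 mm above the bench; at (0, -76, 146) mm in the enclosure's frame.
- slot_corner (a point): Point on the bolt's axis at the corner of the L-slot, at (0, 12, 129) mm in the enclosure's frame, axes parallel to it. The straight slot runs from here to +y along the top of the barrel, the notch down the barrel's -x side. Barrel: steel, along y from y = -48 to 85 mm, 26 mm in diameter (slot lips and collars up to z = 145 mm), on a 66 mm wide plate on the lid, its top at z = 114 mm.
- knob_ball (a point): Centre of the bolt's black ball knob, 18 mm in diameter, on a 9 mm stem; 42 mm from the bolt's axis. At first it stands upright, 171 mm above the bench, 24 to 40 mm from slot_corner towards the enclosure's +y. With the bolt home it stands straight above slot_corner; turned fully over it lies 41 mm from the axis to the -x side and 7 mm above the axis.
- bolt (a joint): Travel of the bolt in m: 0 fully drawn back, 0.040 fully home in the keeper (knob moved 40 mm along the enclosure's -y). Stiff with about 2.5 N of friction; it stays where it is left.
- knob (a joint): Angle of the knob about the bolt's axis in rad: 0 upright, 1.4 turned over to the enclosure's -x side against the end of the notch. In the straight slot it only leans by about 0.1; it can turn over only with the bolt within 3 mm of home, and then holds the bolt there. About 1.5 N at the ball turns it; it stays where it is left.
- lid (a joint): Opening angle of the lid in rad: 0 shut; hinged along the enclosure's y = 185 mm edge, held shut by its weight alone (about 1 kg).
- solder_reel: Reel of solder standing on the deck, 54 mm in diameter, 42 mm high; origin at the centre of its underside. To be left alone.
- flux_jar: Small amber jar standing on the deck, 54 mm in diameter, 65 mm high; origin at the centre of its underside. To be left alone.
- screwdriver: Screwdriver lying on the bench past the hinge end of the enclosure, 190 mm long, 26 mm thick; origin under its middle. To be left alone.
- multimeter: Hand multimeter lying on the bench past the deck end, 145 by 76 by 34 mm (42 mm at its dial); origin at the centre of its underside. To be left alone.

How it is judged:
By the outcome, as a careful person would: the job done as asked, in the order asked, and still so for the second after the job is handed in, with the robot touching nothing.
It also fails if it takes over 45 s, if anything falls off the work surface, if the arm or the gripper's body presses on something with over 40 N, if the wrist force passes 120 N, or if a joint passes its speed limit or range.

## Working session

There is one attempt and no reset: what is moved stays moved. The work goes in short steps, Python scripts to look and compute and a tool call to move; the robot and the scene stay as the last step left them, time stands still between calls to the robot, and variables do not carry over. Pictures are saved under pics/ and viewed, about 8 in all and at most 12, crops included, and the job is handed in when it is done.

Besides the shell and the picture viewer there is one more tool, called after "Emit:" in YAML: its name, and indented under it one key for each argument. carry_out: Moves the arm, as the interface text tells. Its arguments: {"type":"object","properties":{"motion":{"type":"array"},"hand":{"type":"number"},"grip_force":{"type":"number"}},"required":["motion"]}

```bash
mkdir -p pics; ls; cat > h.py <<'E'
import numpy as np,cv2
from scipy.spatial.transform import Rotation as R
from plant import monitor,snapshot,workorder,finder
def T_cw(p,st=None):
    if 'hand_eye' in p:
        T=np.eye(4);T[:3,:3]=R.from_quat(st['eef_rot']).as_matrix();T[:3,3]=st['tool_pos']
        return T@np.array(p['hand_eye'])
    T=np.eye(4);T[:3,:3]=cv2.Rodrigues(np.array(p['rvec'],float))[0];T[:3,3]=np.ravel(p['tvec'])
    return np.linalg.inv(T)
def cloud(p,T,m=None):
    z=p['range_z'];v,u=np.indices(z.shape);k=z>0
    if m is not None:k&=m
    P=np.c_[(u[k]-p['cx'])/p['fx']*z[k],(v[k]-p['cy'])/p['fy']*z[k],z[k]]
    return P@T[:3,:3].T+T[:3,3]
def save(p,n):cv2.imwrite('pics/'+n,p['frame'][:,:,::-1])
E
python3 - <<'E'
from h import *
np.set_printoptions(precision=4,suppress=True)
st=monitor.get_state();print(st)
ims=[]
for n in['scene','top']:
    p=snapshot(n);ims.append(p['frame']);T=T_cw(p);print(n,T[:3,3])
    for t in['enclosure','knob_ball','keeper','bolt','solder_reel','flux_jar','screwdriver','multimeter']:
        for d in finder.masks_of(p,t)[:2]:
            c=cloud(p,T,d['pixels']); print(t,round(d['p'],2),d['extent'],np.median(c,0) if len(c) else None,len(c))
            if t=='enclosure' and len(c):
                q=c[(c[:,2]>.09)&(c[:,2]<.125)][:,:2].astype('f4'); print('rect',cv2.minAreaRect(q) if len(q)>4 else 0)
    save(p,n+'.png')
E
```

```text
pics
{'clock': 0.0, 'q': array([ 1.2528,  0.69  , -0.1945,  1.5664,  0.1573,  0.9025, -0.2151]), 'qd': array([ 0.0012, -0.0006, -0.0004,  0.0016,  0.0001,  0.0004,  0.0011]), 'joint_torque': array([  0.0002, -52.7563,  -1.267 , -15.3428,  -0.0527,   0.0064,
         0.0002]), 'tool_pos': array([ 0.2151, -0.5862,  0.3019]), 'eef_rot': array([ 0.9846,  0.175 , -0.0002, -0.0009]), 'contact_force': array([-0.2588,  0.2193, -0.0651]), 'moment': array([-0.0262, -0.0553,  0.0153]), 'opening': 0.996170358907947}
scene [ 1.1558 -0.3841  0.705 ]
enclosure 0.59 [137.0, 142.6, 321.3, 298.4] [ 0.6218 -0.0518  0.1104] 14703
rect ((0.5706069469451904, -0.01736004650592804), (0.2620934844017029, 0.37618547677993774), 9.866652488708496)
keeper 0.56 [136.7, 140.8, 323.2, 302.9] [ 0.6215 -0.0521  0.1104] 14853
solder_reel 0.72 [193.9, 219.5, 223.3, 255.2] [ 0.6842 -0.1469  0.1516] 741
solder_reel 0.21 [136.0, 142.5, 324.4, 300.5] [ 0.6214 -0.0523  0.1104] 14788
flux_jar 0.68 [151.9, 178.0, 179.5, 214.8] [ 0.5388 -0.17    0.1531] 781
multimeter 0.96 [118.5, 255.4, 185.3, 321.5] [ 0.6538 -0.2759  0.0347] 2400
top [0.3575 0.0553 1.3555]
enclosure 0.59 [207.4, 148.3, 345.8, 255.2] [ 0.5628 -0.0078  0.1091] 10637
rect ((0.5708563327789307, -0.018567204475402832), (0.2617613971233368, 0.37735721468925476), 10.010753631591797)
enclosure 0.49 [263.5, 191.2, 299.4, 195.0] [0.5662 0.005  0.1394] 45
rect 0
keeper 0.83 [210.0, 151.8, 343.4, 247.0] [ 0.5623 -0.0069  0.1091] 10566
solder_reel 0.53 [310.6, 148.7, 330.3, 169.9] [ 0.6701 -0.1438  0.1503] 307
solder_reel 0.38 [262.5, 190.4, 300.0, 198.1] [0.5655 0.0021 0.1368] 83
flux_jar 0.62 [317.6, 202.2, 338.6, 225.8] [ 0.5185 -0.1638  0.1726] 334
screwdriver 0.82 [193.1, 205.7, 198.1, 240.2] [0.4962 0.2227 0.0216] 237
multimeter 0.55 [339.1, 161.2, 371.9, 207.1] [ 0.636  -0.2715  0.0331] 1144
```

View images.

```bash
python3 - <<'E'
import cv2
a=cv2.imread('pics/scene.png')[110:340,90:350];b=cv2.imread('pics/top.png')[130:270,180:390]
a=cv2.resize(a,(520,460),interpolation=3)
cv2.imwrite('pics/c1.png',a);cv2.imwrite('pics/c2.png',cv2.resize(b,(735,490),interpolation=3))
E
```

```text
(no output)
```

View pics/c1.png

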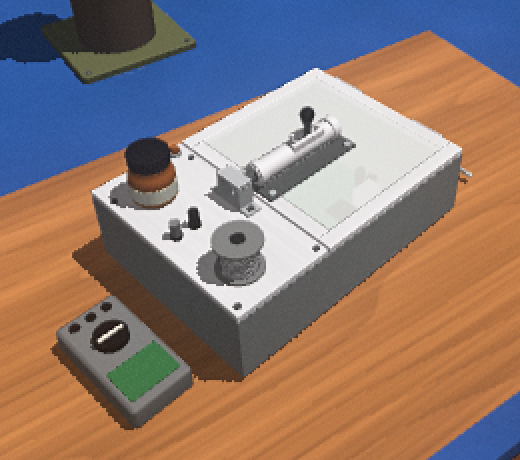

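View pics/c2.png

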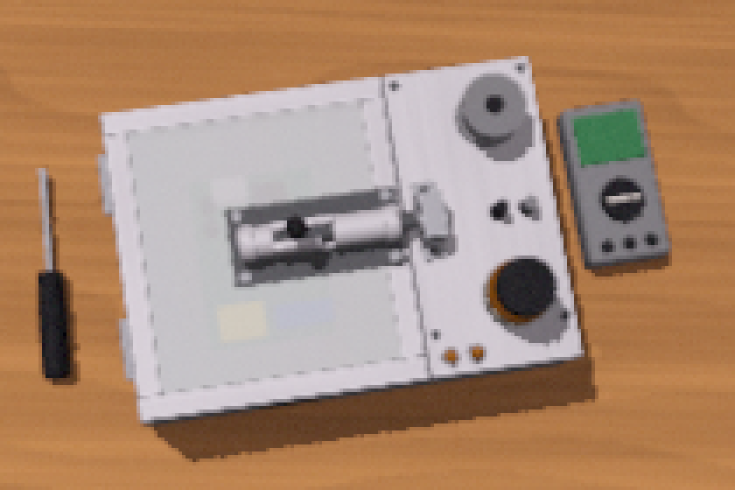

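```bash
python3 - <<'E'
from h import *
np.set_printoptions(precision=4,suppress=True)
for n,(u,v) in dict(scene=(243,168),top=(264,195)).items():
    p=snapshot(n);T=T_cw(p);c=cloud(p,T)
    dark=(p['frame'].max(2)<75); m=np.zeros_like(dark);m[v-12:v+12,u-12:u+12]=1
    k=cloud(p,T,dark&m);k=k[(k[:,2]>.158)&(k[:,2]<.19)]
    print(n,'knob',len(k),k.mean(0) if len(k) else 0,k.min(0),k.max(0))
    # rim plane points: refit rect on all points near top height
    q=c[(abs(c[:,2]-.11)<.006)&(abs(c[:,0]-.57)<.2)&(abs(c[:,1]+.018)<.25)]
    r=cv2.minAreaRect(q[:,:2].astype('f4'));print(r,np.median(q[:,2]))
    a=np.deg2rad(10);ex=np.array([np.cos(a),np.sin(a)]);ey=np.array([-ex[1],ex[0]])
    for nm,P in(('bar',c[(c[:,2]>.130)&(c[:,2]<.15)]),):
        o=np.c_[(P[:,:2]-np.array(r[0]))@ex,(P[:,:2]-np.array(r[0]))@ey]
        s=(abs(o[:,0])<.03)&(o[:,1]>-.045)&(o[:,1]<.08);o=o[s]
        print('barrel x median',np.median(o[:,0]),'slope',np.polyfit(o[:,1],o[:,0],1))
    if len(k): print('knob in encl',(k.mean(0)[:2]-r[0])@ex,(k.mean(0)[:2]-r[0])@ey)
E
```

```text
scene knob 44 [0.5683 0.0159 0.1735] [0.5625 0.0096 0.1582] [0.5738 0.0234 0.1818]
((0.5693628787994385, -0.016215190291404724), (0.26311299204826355, 0.3781639337539673), 9.944012641906738) 0.11095372479957494
barrel x median 0.00851140902977401 slope [-0.0004  0.0058]
knob in encl 0.004485754991511699 0.03183281586943584
top knob 29 [0.5622 0.0171 0.1757] [0.5556 0.0092 0.1683] [0.5694 0.0234 0.1816]
((0.5701663494110107, -0.018682360649108887), (0.2606518566608429, 0.37709012627601624), 9.9605712890625) 0.10904354736651733
barrel x median -0.001716569951532638 slope [-0.0035 -0.0011]
knob in encl -0.0016511101468688113 0.03657535072491155
```

Emit:
carry_out:
  motion: [0,0,0,0,0,0.177,0,0,0,0,0,0]
  hand: 0

```text
clock: 1.25
tool_pos: [0.2155, -0.5867, 0.3028]
eef_rot: [0.996, 0.088, -0.0, 0.0]
contact_force: [-1.5, 0.5, 0.2]
opening: 0.795
```

Emit:
carry_out:
  motion: [3.2,-4.13,0,0,0,0,3.2,-4.13,0,0,0,0,3.2,-4.13,0,0,0,0,3.2,-4.13,0,0,0,0,3.2,-4.13,0,0,0,0,3.2,-4.13,0,0,0,0,3.2,-4.13,0,0,0,0,3.2,-4.13,0,0,0,0]

```text
clock: 2.25
tool_pos: [0.4109, -0.2153, 0.303]
eef_rot: [0.996, 0.089, 0.0, 0.0]
contact_force: [-0.5, 0.1, 0.3]
opening: 0.002
```

Emit:
carry_out:
  motion: [3.2,-4.13,0,0,0,0,3.2,-4.13,0,0,0,0,3.2,-4.13,0,0,0,0,3.2,-4.13,0,0,0,0,3.2,-4.13,0,0,0,0,3.2,-4.13,0,0,0,0,0,0,0,0,0,0,0,0,0,0,0,0]

```text
clock: 3.25
tool_pos: [0.5556, 0.0599, 0.3025]
eef_rot: [0.996, 0.088, -0.0, 0.001]
contact_force: [-0.5, -0.7, -0.2]
opening: 0.007
```

```bash
cat > look.py <<'E'
from h import *
import sys
np.set_printoptions(precision=4,suppress=True)
st=monitor.get_state();p=snapshot('wrist');T=T_cw(p,st)
print(st['tool_pos'],st['opening'],st['contact_force'])
save(p,sys.argv[1])
c=cloud(p,T);g=p['frame'][p['range_z']>0].max(1)
k=c[(g<75)&(c[:,2]>.155)&(c[:,2]<.19)&(np.hypot(c[:,0]-.563,c[:,1]-.017)<.06)]
if len(k):print('knob',len(k),np.median(k,0),k.min(0),k.max(0))
t=snapshot('top');save(t,'t'+sys.argv[1]);c=cloud(t,T_cw(t));g=t['frame'][t['range_z']>0].max(1)
E
python3 look.py w1.png
```

```text
[0.5556 0.0599 0.3025] 0.006549382599762974 [-0.5497 -0.7121 -0.2184]
knob 439 [0.5652 0.0198 0.1771] [0.5552 0.0103 0.1595] [0.5722 0.0269 0.1813]
```

View pics/w1.png

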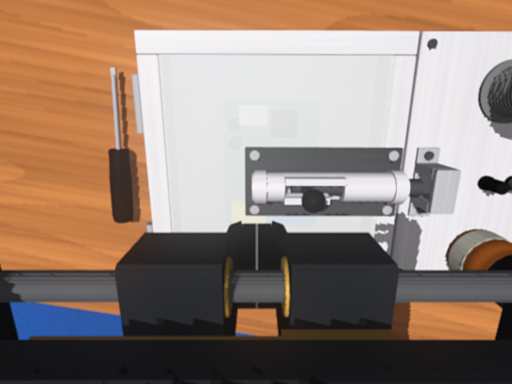

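Emit:
carry_out:
  motion: [0.1,0,2.1,0,0,0,0,0,2.1,0,0,0,0,0,2.1,0,0,0,0,0,2,0,0,0,0,0,0,0,0,0,0,0,0,0,0,0]

```text
clock: 4.1
tool_pos: [0.5573, 0.0599, 0.2205]
eef_rot: [0.996, 0.087, 0.0, 0.0]
contact_force: [0.1, 0.3, -0.4]
opening: 0.003
```

Emit:
carry_out:
  motion: [0,0.4,0,0,0,0,0,0.4,0,0,0,0,0,0.4,0,0,0,0,0,0.4,0,0,0,0,0,0.4,0,0,0,0,0,0,0,0,0,0]

```text
clock: 4.85
tool_pos: [0.5605, 0.041, 0.2197]
eef_rot: [0.996, 0.087, 0.0, -0.0]
contact_force: [0.1, -0.2, 0.3]
opening: 0.01
```

Emit:
carry_out:
  motion: [0,0.4,0,0,0,0,0,0.4,0,0,0,0,0,0.2,0,0,0,0,0,0,0,0,0,0]

```text
clock: 5.35
tool_pos: [0.5623, 0.0309, 0.2197]
eef_rot: [0.996, 0.087, 0.0, 0.0]
contact_force: [-0.8, 1.3, 0.1]
opening: 0.006
```

```bash
python3 look.py w2.png
```

```text
[0.5623 0.0309 0.2197] 0.006355482642045157 [-0.8133  1.3471  0.1455]
knob 1701 [0.5711 0.0319 0.1748] [0.5548 0.0182 0.1553] [0.5753 0.0466 0.19  ]
```

View pics/w2.png

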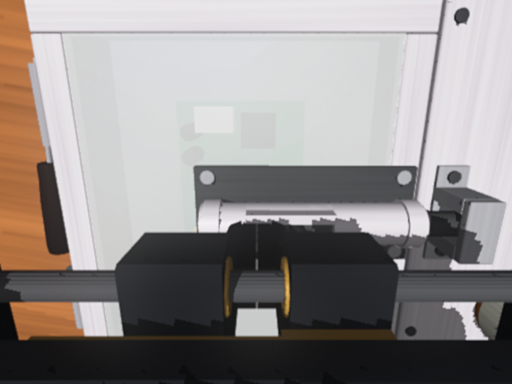

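Emit:
carry_out:
  motion: [0,0.2,0,0,0,0,0,0.2,0,0,0,0,0,0,0,0,0,0]

```text
clock: 5.82
tool_pos: [0.5629, 0.027, 0.2197]
eef_rot: [0.996, 0.087, 0.0, 0.0]
contact_force: [-0.9, 1.6, -0.1]
opening: 0.006
```

```bash
cat > sc.py <<'E'
from h import *
import sys
st=monitor.get_state();print(st['tool_pos'],st['contact_force'])
p=snapshot('scene');cv2.imwrite('pics/'+sys.argv[1],cv2.resize(p['frame'][120:250,170:330,::-1],(800,650)[:2],interpolation=3)[:600])
E
python3 sc.py s1.png
```

```text
[0.56293744 0.02702434 0.21969898] [-0.91115444  1.57741993 -0.14233332]
```

View pics/s1.png

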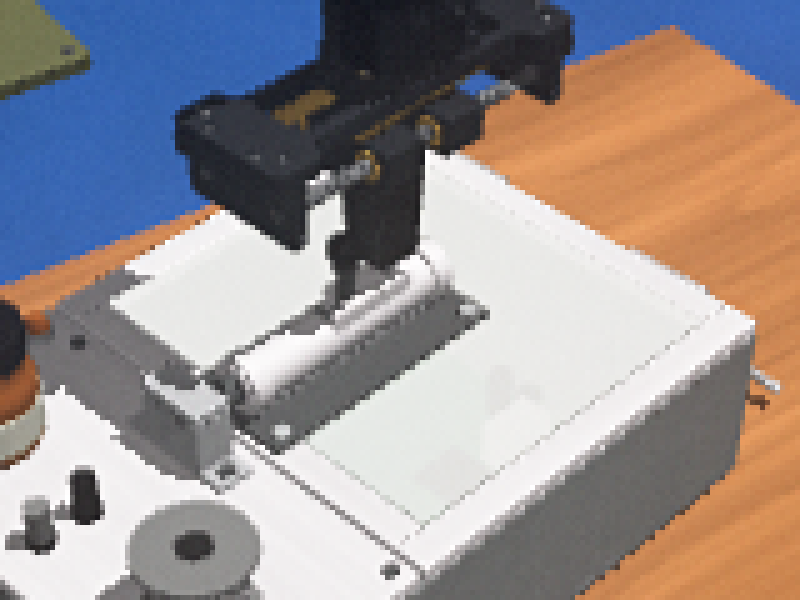

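Emit:
carry_out:
  motion: [0,0.2,0,0,0,0,0,0.2,0,0,0,0,0,0,0,0,0,0]

```text
clock: 6.25
tool_pos: [0.5636, 0.0229, 0.2197]
eef_rot: [0.996, 0.087, 0.0, 0.0]
contact_force: [0.1, 1.6, -0.1]
opening: 0.003
```

Emit:
carry_out:
  motion: [0,0.2,0,0,0,0,0,0,0,0,0,0]

```text
clock: 6.5
tool_pos: [0.564, 0.0211, 0.2197]
eef_rot: [0.996, 0.087, 0.0, 0.0]
contact_force: [-0.2, 1.1, 0.0]
opening: 0.005
```

Emit:
carry_out:
  motion: [0,0.2,0,0,0,0,0,0,0,0,0,0]

```text
clock: 6.75
tool_pos: [0.5643, 0.0191, 0.2197]
eef_rot: [0.996, 0.087, 0.0, 0.0]
contact_force: [-0.6, 2.1, 0.4]
opening: 0.003
```

Emit:
carry_out:
  motion: [0,0.2,0,0,0,0,0,0,0,0,0,0]

```text
clock: 7.0
tool_pos: [0.5647, 0.0172, 0.2197]
eef_rot: [0.996, 0.087, 0.0, 0.0]
contact_force: [-0.8, 1.4, 0.5]
opening: 0.007
```

Emit:
carry_out:
  motion: [0,0.2,0,0,0,0,0,0,0,0,0,0]

```text
clock: 7.25
tool_pos: [0.565, 0.0154, 0.2197]
eef_rot: [0.996, 0.087, 0.0, 0.0]
contact_force: [0.1, 2.7, 0.3]
opening: 0.008
```

Emit:
carry_out:
  motion: [0,0.2,0,0,0,0,0,0,0,0,0,0]

```text
clock: 7.5
tool_pos: [0.5651, 0.015, 0.2197]
eef_rot: [0.996, 0.088, -0.0, -0.001]
contact_force: [-1.4, 5.3, 1.2]
opening: 0.003
```

Emit:
carry_out:
  motion: [0,0.15,0,0,0,0,0,0,0,0,0,0]

```text
clock: 7.75
tool_pos: [0.5651, 0.0147, 0.2197]
eef_rot: [0.996, 0.088, -0.0, -0.002]
contact_force: [-1.6, 7.9, 1.2]
opening: 0.007
```

Emit:
carry_out:
  motion: [0,-0.6,0,0,0,0,0,-1,0,0,0,0,0,0,-3,0,0,0,0,0,-3,0,0,0,-3,0,0,0,0,0,0,0,0,0,0,0,0,0,0,0,0,0]

```text
clock: 8.62
tool_pos: [0.5339, 0.0225, 0.2798]
eef_rot: [0.996, 0.087, 0.001, 0.0]
contact_force: [0.4, 0.3, 0.2]
opening: 0.003
```

```bash
cat > fit.py <<'E'
from h import *
import sys
from scipy.optimize import least_squares
np.set_printoptions(precision=4,suppress=True)
st=monitor.get_state();p=snapshot('wrist');T=T_cw(p,st);save(p,sys.argv[1]);C0=np.array(eval(sys.argv[2]))
Rt=R.from_quat(st['eef_rot']).as_matrix();t=np.array(st['tool_pos']);print(t)
dark=p['frame'].max(2)<90
c=cloud(p,T,dark)
for _ in range(3):
    k=c[np.linalg.norm(c-C0,axis=1)<.014]
    s=least_squares(lambda x:np.linalg.norm(k-x,axis=1)-.009,C0,loss='soft_l1',f_scale=.001);C0=s.x
print('ball',len(k),C0,'in tool',Rt.T@(C0-t),'res',np.abs(s.fun).mean())
# barrel/keeper high points
a=cloud(p,T);E=np.array([[.9848,.1736],[-.1736,.9848]]);o=(a[:,:2]-[.570,-.018])@E.T
s=(a[:,2]>.138)&(a[:,2]<.15)
b=s&(abs(o[:,0])<.03)
for lo,hi in((-.1,-.055),(-.05,-.02),(.0,.03),(.06,.09)):
    m=b&(o[:,1]>lo)&(o[:,1]<hi)
    if m.any():print((lo,hi),m.sum(),np.percentile(o[m],[1,50,99],axis=0).ravel(),a[m,2].max())
E
python3 fit.py w3.png "[.5685,-.006,.171]"
```

```text
[0.5339 0.0225 0.2798]
ball 591 [ 0.5677 -0.0081  0.1707] in tool [0.0278 0.0359 0.1092] res 0.0003550507567218314
(-0.1, -0.055) 1589 [-0.0189 -0.0873  0.0001 -0.076   0.018  -0.0674] 0.1479984293365656
(-0.05, -0.02) 1031 [-0.012  -0.0493  0.     -0.0364  0.0102 -0.0206] 0.14529361813705585
(0.0, 0.03) 551 [-0.0115  0.0007  0.0058  0.0195  0.0103  0.0297] 0.14912706056863662
(0.06, 0.09) 816 [-0.0118  0.0605  0.0002  0.0723  0.0103  0.0829] 0.14535601975101467
```

View pics/w3.png

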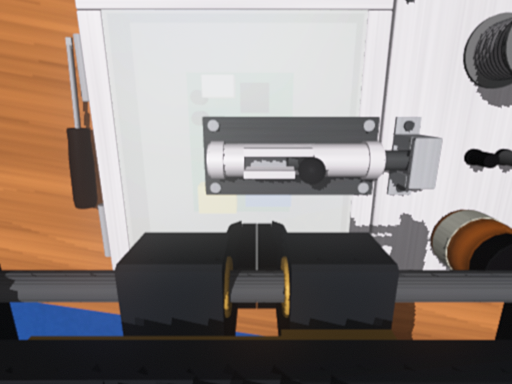

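Emit:
carry_out:
  motion: [2.8,1.8,0,0,0,0,2.8,1.8,0,0,0,0,0,0,0,0,0,0,0,0,2,0,0,0,0,0,2,0,0,0,0,0,2,0,0,0,0,0,0,0,0,0]

```text
clock: 9.55
tool_pos: [0.5933, -0.0026, 0.2182]
eef_rot: [0.996, 0.088, -0.002, -0.0]
contact_force: [0.5, -1.2, 0.4]
opening: 0.005
```

Emit:
carry_out:
  motion: [-0.4,0,0,0,0,0,-0.4,0,0,0,0,0,-0.3,0,0,0,0,0,-0.3,0,0,0,0,0,0,0,0,0,0,0]

```text
clock: 10.18
tool_pos: [0.5812, -0.0056, 0.2202]
eef_rot: [0.996, 0.087, 0.001, 0.0]
contact_force: [2.4, 0.3, 1.6]
opening: 0.005
```

Emit:
carry_out:
  motion: [-0.3,0,0,0,0,0,-0.3,0,0,0,0,0,0,0,0,0,0,0]

```text
clock: 10.55
tool_pos: [0.5744, -0.0068, 0.2196]
eef_rot: [0.996, 0.087, -0.001, 0.0]
contact_force: [0.5, 0.5, 0.2]
opening: 0.006
```

Emit:
carry_out:
  motion: [-0.3,0,0,0,0,0,-0.3,0,0,0,0,0,-0.3,0,0,0,0,0,0,0,0,0,0,0]

```text
clock: 11.05
tool_pos: [0.5658, -0.0083, 0.2197]
eef_rot: [0.996, 0.087, -0.0, 0.0]
contact_force: [1.5, 0.3, -1.1]
opening: 0.004
```

Emit:
carry_out:
  motion: [-0.3,0,0,0,0,0,-0.3,0,0,0,0,0,-0.3,0,0,0,0,0,0,0,0,0,0,0]

```text
clock: 11.55
tool_pos: [0.5567, -0.0099, 0.2197]
eef_rot: [0.996, 0.087, -0.001, 0.0]
contact_force: [1.9, 0.8, -0.0]
opening: 0.001
```

```bash
python3 sc.py s2.png
```

```text
[ 0.55665435 -0.00989435  0.21966168] [ 1.89732083  0.76456978 -0.00612153]
```

View pics/s2.png

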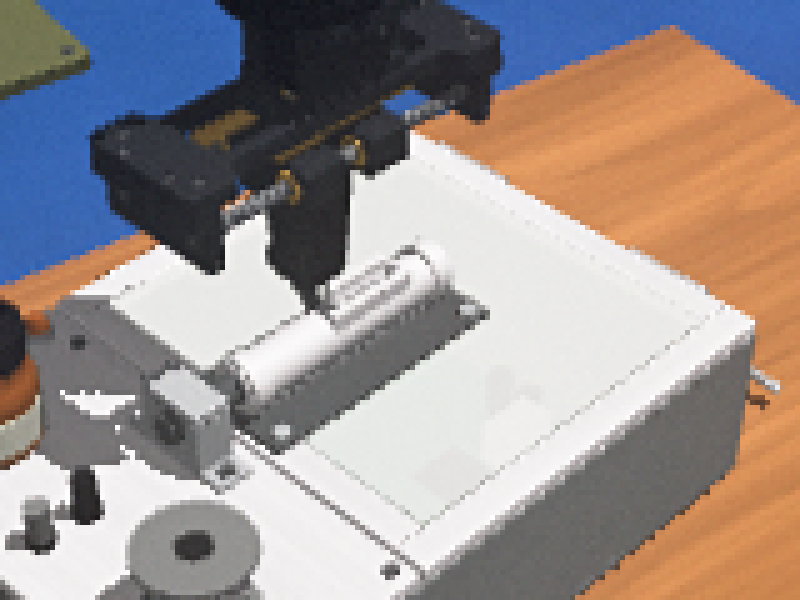

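Emit:
carry_out:
  motion: [-0.3,0,0,0,0,0,-0.2,0,0,0,0,0,0,0,0,0,0,0,0.5,0,0,0,0,0,0,0,-3,0,0,0,-5,0,0,0,0,0,0,0,0,0,0,0]

```text
clock: 12.48
tool_pos: [0.502, -0.0199, 0.2492]
eef_rot: [0.996, 0.087, -0.005, 0.001]
contact_force: [-0.1, 0.2, 0.4]
opening: 0.003
```

```bash
python3 fit.py w4.png "[.536,-.012,.157]"
```

```text
[ 0.502  -0.0199  0.2492]
ball 724 [ 0.5365 -0.0136  0.1554] in tool [ 0.0361 -0.0003  0.0934] res 0.0006242791496854215
(-0.1, -0.055) 2431 [-0.0197 -0.0873 -0.0002 -0.0763  0.0177 -0.0675] 0.148234337864628
(-0.05, -0.02) 1606 [-0.0117 -0.0495 -0.0007 -0.0364  0.0104 -0.0204] 0.1452283741492664
(0.0, 0.03) 1335 [-0.0202  0.0003 -0.003   0.0125  0.0102  0.0296] 0.1499526772473056
(0.06, 0.09) 1282 [-0.0115  0.0602 -0.0005  0.072   0.0106  0.0829] 0.14600249025637935
```

View pics/w4.png

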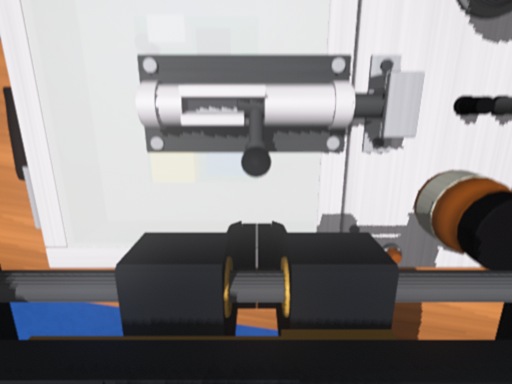

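Emit:
carry_out:
  motion: [1.7,0,0,0,0,0,1.7,0,0,0,0,0,0,0,1.5,0,0,0,0,0,0.5,0,0,0,0,0,0.4,0,0,0,0,0,0.4,0,0,0,0,0,0.4,0,0,0,0,0,0,0,0,0]

```text
clock: 13.52
tool_pos: [0.5415, -0.0126, 0.2173]
eef_rot: [0.996, 0.087, 0.0, -0.0]
contact_force: [0.7, 1.3, -0.0]
opening: 0.006
```

Emit:
carry_out:
  motion: [0,0,0.3,0,0,0,0,0,0.2,0,0,0,0,0,0,0,0,0]

```text
clock: 13.9
tool_pos: [0.5418, -0.0125, 0.2126]
eef_rot: [0.996, 0.087, 0.0, 0.0]
contact_force: [-0.2, -0.3, 0.3]
opening: 0.009
```

Emit:
carry_out:
  motion: [0,0,0.2,0,0,0,0,0,0,0,0,0]

```text
clock: 14.15
tool_pos: [0.5416, -0.0125, 0.2106]
eef_rot: [0.996, 0.087, 0.0, 0.0]
contact_force: [-0.2, -0.2, 0.4]
opening: 0.005
```

Emit:
carry_out:
  motion: [0,0,-1,0,0,0,-1.2,0,0,0,0,0,0,0,0,0,0,0,0,0,0.6,0,0,0,0,0,0.4,0,0,0,0,0,0,0,0,0]

```text
clock: 14.9
tool_pos: [0.5295, -0.0146, 0.2101]
eef_rot: [0.996, 0.087, -0.001, 0.0]
contact_force: [-0.4, -0.4, -0.0]
opening: 0.007
```

Emit:
carry_out:
  motion: [0,0,0.15,0,0,0,0,0,0,0,0,0]

```text
clock: 15.15
tool_pos: [0.5298, -0.0146, 0.2093]
eef_rot: [0.996, 0.087, 0.0, 0.0]
contact_force: [0.0, 0.7, 1.2]
opening: 0.008
```

Emit:
carry_out:
  motion: [0,0,0.15,0,0,0,0,0,0,0,0,0]

```text
clock: 15.4
tool_pos: [0.5297, -0.0146, 0.2085]
eef_rot: [0.996, 0.087, 0.0, 0.0]
contact_force: [-2.4, -0.5, 9.7]
opening: 0.009
```

Emit:
carry_out:
  motion: [0,0,0.05,0,0,0,0,0,0,0,0,0,0,0,-2,0,0,0,0,0,-4,0,0,0,-5,0,-2,0,0,0,0,0,0,0,0,0,0,0,0,0,0,0]

```text
clock: 16.27
tool_pos: [0.4811, -0.0233, 0.2874]
eef_rot: [0.996, 0.087, 0.001, 0.0]
contact_force: [-0.1, 0.8, -0.7]
opening: 0.007
```

```bash
python3 fit.py w5.png "[.528,-.014,.136]"; python3 - <<'E'
from h import *
p=snapshot('top');c=cloud(p,T_cw(p))
for t in['solder_reel','flux_jar','screwdriver','multimeter']:
    for d in finder.masks_of(p,t)[:1]:print(t,d['p'],np.median(cloud(p,T_cw(p),d['pixels']),0))
E
```

```text
[ 0.4811 -0.0233  0.2874]
ball 429 [ 0.5276 -0.0154  0.1357] in tool [0.0469 0.0003 0.1517] res 0.0007929962325299681
(-0.1, -0.055) 1749 [-0.0196 -0.0873 -0.0005 -0.0766  0.0176 -0.0676] 0.14826398788689021
(-0.05, -0.02) 1199 [-0.0124 -0.0497 -0.0011 -0.0365  0.0101 -0.0204] 0.14565731650400193
(0.0, 0.03) 755 [-0.0282  0.0004  0.0046  0.0174  0.0101  0.0297] 0.14677712375050025
(0.06, 0.09) 934 [-0.0117  0.0603 -0.0009  0.0721  0.0103  0.0829] 0.14576395237417342
solder_reel 0.56 [ 0.67169537 -0.1445203   0.15040615]
flux_jar 0.68 [ 0.52038961 -0.16618955  0.17344549]
screwdriver 0.7 [0.49639896 0.2234246  0.02142008]
multimeter 0.64 [ 0.63687352 -0.27074934  0.03328639]
```

View pics/w5.png

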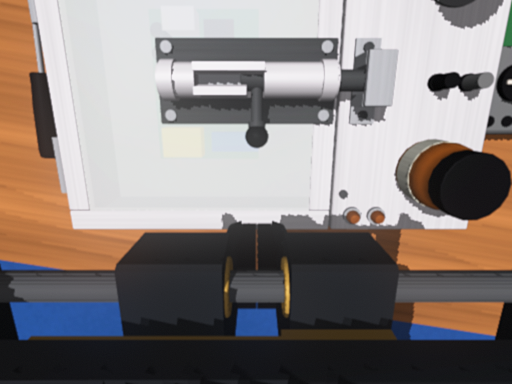

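```bash
python3 -c "
from plant import workorder;print(workorder.finish_job())"
```

```text
the job is handed in; nothing more can be done
None
```

The bolt is fully home in its keeper and the knob is turned over into the side notch against its stop. I handed the job in at about 16 s.

- **Sliding the bolt:** I pushed the knob along the slot with the closed fingers. It moved at 1–3 N, then stopped dead, with the push rising to about 8 N. The wrist camera then put the ball 10 mm along y in the enclosure's frame, against 12 mm nominal. That is within the camera's calibration error.
- **Turning the knob:** I pushed it over sideways, then pressed it down from above until it stopped at about 10 N. One sideways placing of the fingers landed about 8 mm off, so I lifted, shifted and pressed again.
- **Final check:** With the fingers clear, the ball was 41 mm to the -x side and 136 mm above the bench, which is the fully turned position.
- **Surroundings:** The reel, jar, screwdriver and multimeter were within about 3 mm of where they started, which is measurement noise. The barrel and keeper heights had not changed, and I saw no sign that the lid had lifted.

No check failed. The only mismatch was the 2 mm offset in the ball's position along the slot.

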